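Fill the sample tray from the ejector magazine

TASK

The white tray must end up holding three orange sample cassettes: it has one, so take two more from the cassette magazine, one after the other. For each, push the red spring ejector pad gently but fully home and let it spring back, draw out the cassette that it has pushed part-way out of the slot, and lay it down (not drop it) flat in the tray before you eject the next. Leave the third cassette inside the magazine with the ejector sprung back, and do not disturb the glassware and other things around.

Things in the scene. Friction and masses are not known exactly. Their poses are not given: they have to be found in the camera images.
- magazine: Fixed tower 62 mm wide, 210 deep, 144 tall (blue front and rear, clear sides) on a grey plinth; cassettes lie in it in a stack. Grey ejector housing beside it: y +34 to +104, x 0 to 150, 90 mm tall. Origin: on the table under the middle of the tower's front face, which is the plane x = 0 and looks to local -x, sideways, towards the tray; +x runs into the magazine, z up.
- slot (a point): Middle of the slot floor's front edge, (0, 0, 40 mm) in the magazine frame, same axes. Slot 52 mm wide, 37 high; only the lowest cassette can leave by it. At home its front end is 3 to 12 mm inside the face. After a full press it stands out about 45 mm and stays so when the ejector springs back. Once it is drawn right out, the stack drops and the next lies at the slot.
- guard (a point): Middle of the 10 mm thick steel guard bar in front of the face: x = -38, y -30 to +100, 148 mm above the table (magazine frame, same axes), ends carried back to the face. It bars a gripper coming straight down: to press the pad or grip a cassette that stands out, lean the tool back to local -x by 35 to 45 degrees, fingers pointing down and towards the face.
- pusher (a joint): Travel of the spring ejector in m: 0 = sprung out, 0.055 = home against a rigid stop. Pressing the pad drives, through gears, a pusher behind the stack that moves the lowest cassette out of the slot by about the same distance. Spring about 3 N at 0 and 8 N at home; the sliding cassette adds 2 to 5 N. It springs back by itself when let go.
- ejector_pad: Red push pad of the ejector, 44 mm wide, 40 mm tall, 10 mm thick, upright. Origin: centre of its front face, at (-70, +68.5, 55 mm) in the magazine frame when sprung out and at (-15, +68.5, 55 mm) when home; same axes as the magazine; it is pushed along local +x (level).
- tray: White fixed tray, 177 mm (local x) by 262 mm (local y) outside, inside 165 by 250 mm; floor 5 mm above the table, rim 14 mm above the table; two thin blue lines mark three lanes along x, centred at y = -80, 0 and +80 mm. Origin: on the table under its centre, z up.
- cassette_0: The orange cassette that already lies in the tray, in the +80 mm lane (within 8 mm), along tray x. All cassettes are alike: closed rigid boxes 130 mm long (x), 46 mm wide (y), 32 mm high (z), about 70 g; origin: centre of the underside.
- cassette_1: Orange cassette, lowest in the magazine at the start, lying along the magazine's x; origin: centre of the underside (about x = 73 mm in the magazine frame).
- cassette_2: Orange cassette, in the middle of the stack at the start; otherwise as cassette_1.
- cassette_3: Orange cassette, on top of the stack at the start, the one to be left in the magazine; otherwise as cassette_1.
- flask_1: Bystander: clear conical flask, 82 mm across, 134 mm tall; origin: centre of the underside.
- flask_2: Bystander: green conical flask, 82 mm across, 134 mm tall; origin: centre of the underside.
- wash_bottle: Bystander: white wash bottle, 68 mm across, 175 mm tall with its spout; origin: centre of the underside.
- beaker: Bystander: glass beaker, 72 mm across, 90 mm tall; origin: centre of the underside.
- amber_jar: Bystander: amber jar, 60 mm across, 85 mm tall; origin: centre of the underside.
- spatula: Bystander: lab spatula lying on the table, 180 mm long; origin: under its middle.

How it is judged:
By the outcome, as a careful person would: the job done as asked, in the order asked, and still so for the second after the job is handed in, with the robot touching nothing.
It also fails if it takes over 72 s, if anything falls off the work surface, if the arm or the gripper's body presses on something with over 40 N, if the wrist force passes 120 N, or if a joint passes its speed limit or range.

ROBOT

A 6-joint arm with a two-finger parallel gripper is mounted at the origin on the work surface. World frame = base frame: x ahead of the robot, y to its left, z up, the work surface at z = 0. Lengths are in m, angles in degrees, forces in N, time in s.
With the tool pointing down it reaches from about 0.3 to 0.75 m from the base axis. Payload 8.5 kg.
Tool frame: the origin (TCP) lies midway between the tips of the shut fingers; the grasp point (between the pads) lies 19 mm behind it (env.grasp_offset is the distance from the TCP to the grasp point, in m); z points along the fingers, y is the line along which they close (so a half turn about z gives the same grasp; the last joint's range is limited). The gripper opens to 85 mm and grips with 20 to 120 N. Pads are 22 mm wide; open, the fingers measure 114 mm over their backs; the gripper's body (76 mm by 85 mm) begins 54 mm behind the grasp point. The pads swing forward as they close: fully open they stand 13 mm farther back than shut.
Start: joints at [-87.107, 21.807, 74.336, -0, 83.858, -12.336], TCP at [0.144, -0.531, 0.231] pointing down, gripper open.
Joint ranges: [-178.18, 178.18], [-50.72, 133.34], [12.68, 142.11], [-81.47, 261.47], [9.98, 163.14], [-165.26, 165.26]. Speed limits (degrees/s): [136.94, 136.94, 180, 180, 180, 180].

INTERFACE

Orientations are given as a 3x3 rotation matrix whose columns are the frame's x, y, z axes.
In Python, from rig import env gives the robot as it stands.
- The arm moves only by the tool servo_tool, never from a script. Its argument "deltas" is text: rows parted by semicolons, each of 7 numbers parted by spaces: the opening, from 0 (shut) to 1 (fully open), then the shift along the tool's x, y, z in mm, then the turn, a rotation vector about the tool's x, y, z in rad. A call has 1 to 8 rows; each row shifts and turns the commanded pose from where the row before left it, along the tool's axes as they then stand; what a row does not reach is not made up. A row lasts 1/12 s, in which the tool goes at most 41.7 mm and 7.16 degrees, less where a joint would pass 70% of its speed; a pose out of reach is approached as far as the arm can. A call is refused whole if a number of a shift passes 41.7 or a number of a turn 0.125, either way. A call with a gripper value outside its range is refused whole. The fingers move at their own pace and stop on an object; "newtons" is the grip in N (left out, the last holds). Time passes only in rows, so rows that do not move let the fingers close. It gives the time, the measured TCP pose, the force, the opening and the grip force at its end, in the units of the state.
- env.observe(): the state, without advancing time (a new reading comes with each control period).
- env.get_image(name): name is "scene" or "side" or "wrist"; returns a dict with "img" (480x640x3 uint8, red, green, blue), "depth" (480x640 float32, m along the optical axis (not along the pixel's ray), 0 where there is no reading), "camera_matrix" (3x3 intrinsics, pixels), "world_to_cam" (4x4, takes a point from world to camera coordinates). Camera axes: x right, y down, z forward; pixel columns grow to the right and rows downward; lengths in m; the calibration is good to about 2 mm. A picture is of the moment at which its call begins.
- env.close_job(): hands the job in; it is judged then, once.
Trained networks look in a picture, given as the dict that the camera call returned (one of the last four; its "shot" number tells which), for a name from the list of things; names that differ only in an ending like _2 or _b are one class to them, and where a whole thing is asked for, a point or a joint stands for the part that bears it (a point fixed in the world has none). Each returns a list of dicts, best first, with "conf" (0 to 1); they miss things now and then, are a little off and sometimes report something else, mostly with a low value. They report only what shows in the picture. A call takes as long as a camera call.
- env.spot_in(name, picture): "bbox" ([centre column, centre row, width, height] in pixels, round what is visible of it).
- env.spot_point(name, picture): "uv" ([column, row] in pixels: a listed point, or the origin of a listed thing).
The state is a dict: "time_s": time; "q": joint angles; "qvel": joint speeds; "joint_efforts": joint torques, N m; "position": TCP position; "tool_rot": TCP orientation; "ft_force": force on the tool from outside, world axes, zero at the start; "wrist_torque": the same for the moment, N m; "grip_width": finger opening in m; "gripper_force": force on a finger pad.
Only numpy, scipy, OpenCV 4.12 (cv2) and the standard library are available. Lean on these libraries where they do the work, as an engineer would, in place of code of your own. Each camera call takes 0.05 s, during which the arm holds its last target. There are 200 camera calls.

## Working session

There is one attempt and no reset: what is moved stays moved. The work goes in short steps, Python scripts to look and compute and a tool call to move; the robot and the scene stay as the last step left them, time stands still between calls to the robot, and variables do not carry over. Pictures are saved under pics/ and viewed, at most 10 in all, crops included, and the job is handed in when it is done.

Besides the shell and the picture viewer there is one more tool, called after "Emit:" in YAML: its name, and indented under it one key for each argument. servo_tool: Moves the arm, as the interface text tells. Its arguments: {"type":"object","properties":{"deltas":{"type":"string"},"newtons":{"type":"number"}},"required":["deltas"]}

```bash
ls; mkdir -p pics; python3 - <<'E'
from rig import env
import cv2,numpy as np
s=env.observe(); print({k:np.round(v,3).tolist() for k,v in s.items()}, env.grasp_offset)
ims=[]
for n in("scene","side"):
    p=env.get_image(n); ims.append(p); cv2.imwrite(f"pics/{n}0.png",p["img"][:,:,::-1])
    np.savez(f"{n}0.npz",**{k:v for k,v in p.items()})
    T=np.linalg.inv(p["world_to_cam"]);K=p["camera_matrix"]
    print(n,T[:3,3].round(3),K[0,0])
    for t in["magazine","slot","guard","ejector_pad","tray","cassette_0","flask_1","wash_bottle","beaker","amber_jar","spatula"]:
        for d in env.spot_point(t,p)[:3]:
            u,v=d["uv"]; z=p["depth"][int(min(max(v,0),479)),int(min(max(u,0),639))]
            w=T@np.r_[np.linalg.inv(K)@[u,v,1]*z,1]
            print(t,np.round([u,v],1),round(d["conf"],2),w[:3].round(3))
E
```

```text
pics
{'time_s': 0.0, 'q': [-87.107, 21.842, 74.385, -0.001, 83.86, -12.335], 'qvel': [-0.016, -0.032, 0.066, -0.052, 0.051, 0.02], 'joint_efforts': [-0.002, -44.846, -23.128, -0.0, 0.005, 0.0], 'position': [0.144, -0.53, 0.231], 'tool_rot': [[0.965, 0.263, -0.0], [0.263, -0.965, 0.002], [0.0, -0.001, -1.0]], 'ft_force': [-0.235, -0.193, -0.662], 'wrist_torque': [0.028, 0.005, 0.004], 'gripper_force': 0.0, 'grip_width': 0.085} 0.0187
scene [ 1.241 -0.243  0.904] 466.75081614387057
magazine [317.5 243.8] 0.89 [ 0.527 -0.013  0.088]
guard [330.8 213.5] 0.68 [ 0.35   0.084 -0.002]
guard [350.9 248.1] 0.66 [0.554 0.062 0.076]
guard [285.4 227.8] 0.29 [ 0.5   -0.082  0.138]
ejector_pad [349.5 243.9] 0.58 [0.537 0.065 0.072]
tray [393.9 227.3] 0.72 [0.461 0.226 0.005]
cassette_0 [414.2 247.6] 0.94 [0.57  0.227 0.038]
flask_1 [490.7 278.8] 0.71 [0.713 0.359 0.031]
flask_1 [409.4 338. ] 0.7 [0.803 0.101 0.041]
wash_bottle [176.  353.2] 0.75 [ 0.692 -0.371  0.05 ]
beaker [171.  311.7] 0.66 [ 0.582 -0.371  0.045]
amber_jar [454.1 293.2] 0.94 [0.728 0.251 0.039]
spatula [165.8 242.7] 0.87 [ 0.324 -0.367  0.003]
side [0.168 0.854 0.801] 525.1968209997435
magazine [329.7 287.9] 0.81 [ 0.464 -0.003 -0.002]
slot [331.  271.8] 0.86 [ 0.466 -0.012  0.038]
guard [308.7 241. ] 0.57 [0.5   0.037 0.149]
ejector_pad [289.4 280.3] 0.87 [0.533 0.066 0.053]
tray [286.4 361.1] 0.64 [0.467 0.234 0.001]
cassette_0 [340.8 230.7] 0.73 [ 0.458 -0.046  0.132]
cassette_0 [246.6 350.4] 0.69 [0.536 0.264 0.033]
cassette_0 [338.2 257.8] 0.53 [ 0.448 -0.006  0.088]
flask_1 [179.8 289.6] 0.62 [0.758 0.157 0.025]
flask_1 [339.1 255.8] 0.6 [ 0.445 -0.003  0.097]
wash_bottle [314.6 192.4] 0.66 [ 0.642 -0.355  0.015]
beaker [347.8 199. ] 0.83 [ 0.541 -0.355  0.017]
amber_jar [175.5 339.1] 0.61 [0.68  0.288 0.03 ]
spatula [433.3 220.2] 0.9 [0.259 0.005 0.243]
```

View pics/scene0.png

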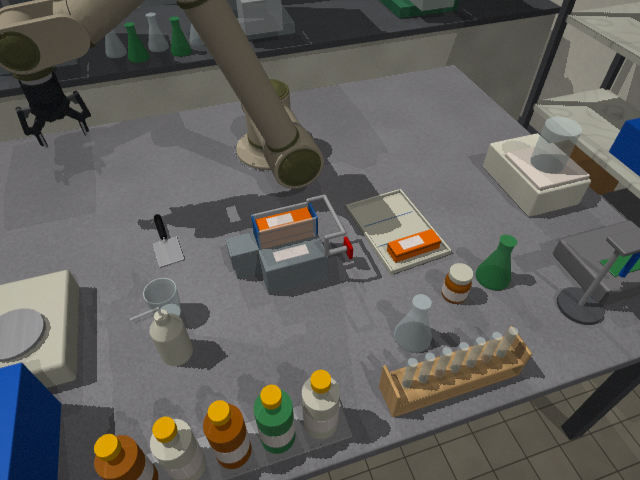

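View pics/side0.png

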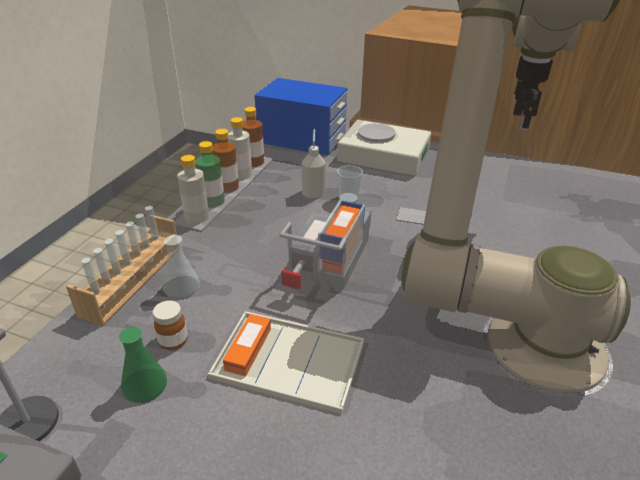

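Scene: the magazine is around (290,240) with its face to the right, the red pad at (348,247), the tray at (398,228) and the lying cassette at (413,245). Side: pad (291,278), slot about (331,272), guard bar around (317,243), tray (287,360). I'll fit the poses from depth.

```bash
cat > h.py <<'E'
import numpy as np,cv2
def cloud(p):
    K=p["camera_matrix"];d=p["depth"];v,u=np.mgrid[:480,:640]
    c=np.stack([(u-K[0,2])/K[0,0]*d,(v-K[1,2])/K[1,1]*d,d,np.ones_like(d)],-1)
    w=(c@np.linalg.inv(p["world_to_cam"]).T)[...,:3]; w[d==0]=np.nan
    return w
def rect(P):
    r=cv2.minAreaRect((P[:,:2]*1000).astype(np.float32)); return [np.round(x,1) for x in r]
def colors(img):
    h=cv2.cvtColor(np.ascontiguousarray(img),cv2.COLOR_RGB2HSV).astype(int);H,S,V=h[...,0],h[...,1],h[...,2]
    return dict(orange=(H>3)&(H<16)&(S>190)&(V>120),red=((H<3)|(H>174))&(S>180)&(V>70),white=(S<50)&(V>120),all=V>=0)
E
python3 - <<'E'
from h import *
for n in("scene","side"):
    p=dict(np.load(n+"0.npz"));w=cloud(p);c=colors(p["img"]);x,y,z=w[...,0],w[...,1],w[...,2]
    def q(name,m,f=rect):
        P=w[m]; print(n,name,len(P),*(f(P) if len(P)>8 else []), "z",np.round(np.nanpercentile(P[:,2],[5,50,95]),4) if len(P) else '')
    box=lambda a,b,e,f,g,h:(x>a)&(x<b)&(y>e)&(y<f)&(z>g)&(z<h)
    q("cass0",c["orange"]&box(.35,.7,.12,.4,.03,.05))
    q("tray rim",box(.3,.65,.07,.42,.0105,.018))
    q("tray all",box(.3,.65,.05,.42,.003,.018))
    q("tray white",c["white"]&box(.3,.65,.05,.42,.002,.018))
    q("top orange",c["orange"]&box(.35,.6,-.3,.1,.1,.2))
    q("tower top",box(.35,.6,-.3,.02,.139,.152))
    q("guard",box(.35,.65,.0,.12,.139,.165))
    q("housing",box(.45,.62,-.25,.02,.085,.095))
    m=c["red"]&box(.45,.65,0,.15,.02,.1)
    P=w[m]; print(n,"pad",len(P),np.nanmedian(P,0).round(4),np.nanpercentile(P,[3,97],axis=0).round(4).tolist())
    if n=="side":
        M=P.mean(0);u,s,vt=np.linalg.svd(P-M);print("pad normal",M,vt[2])
E
```

```text
scene cass0 458 [550.9 236.4] [ 47.2 131.3] 4.6 z [0.0337 0.0374 0.0403]
scene tray rim 761 [466.1 228. ] [267.4 180.6] 5.2 z [0.0109 0.0141 0.0171]
scene tray all 4578 [475.1 234.7] [349.1 369.2] 0.1 z [0.0032 0.006  0.015 ]
scene tray white 2696 [475.3 235.5] [348.9 368.4] 0.1 z [0.0022 0.0055 0.015 ]
scene top orange 352 [465.4 -78. ] [ 41.8 127.9] 2.5 z [0.1343 0.1365 0.1387]
scene tower top 563 [502.3 -65.1] [169.2 138.7] 90.0 z [0.1394 0.1439 0.1499]
scene guard 297 [501.7  20.2] [ 40.2 140.3] 90.0 z [0.1485 0.1524 0.1554]
scene housing 2124 [ 511.8 -110.7] [123.4 215.1] 0.0 z [0.0866 0.0901 0.0932]
scene pad 114 [0.5452 0.0603 0.0697] [[0.5166, 0.0572, 0.0424], [0.5556, 0.0661, 0.0772]]
side cass0 671 [547.8 238.9] [ 45.9 128.4] 4.7 z [0.0341 0.0363 0.0385]
side tray rim 1275 [495.6 258.7] [328.9 234.4] 4.8 z [0.0109 0.013  0.0159]
side tray all 7482 [471.6 234.8] [365.3 346.5] 88.1 z [0.0033 0.0053 0.0139]
side tray white 7567 [474.7 235.7] [348.8 369.6] 0.4 z [0.0024 0.0047 0.0136]
side top orange 279 [465.9 -82.7] [ 43.5 118.5] 1.8 z [0.1335 0.1356 0.1376]
side tower top 408 [498.9 -65.7] [139.8 169.6] 0.5 z [0.1397 0.1433 0.1502]
side guard 395 [498.3  22. ] [ 43.4 139.6] 89.8 z [0.1452 0.1508 0.1537]
side housing 819 [ 510.  -107.3] [118.8 216.1] 0.2 z [0.0866 0.0895 0.0926]
side pad 0 [nan nan nan] [nan, nan, nan]
pad normal [nan nan nan] [0. 0. 1.]
  return np.nanmean(a, axis, out=out, keepdims=keepdims)
  return np.nanmean(a, axis, out=out, keepdims=keepdims)
<stdin>:18: RuntimeWarning: Mean of empty slice.
  ret = um.true_divide(
```

```bash
cat > fit.py <<'E'
from h import *
from scipy.optimize import minimize
B=np.array([[0,210,-31,31,100,144],[0,150,34,104,3,90],[-70,-60,46.5,90.5,35,75],[-43,-33,-30,100,143,153]],float)
def sd(P,b):
    c=(b[::2]+b[1::2])/2;h=(b[1::2]-b[::2])/2;q=abs(P-c)-h
    return abs(np.linalg.norm(np.maximum(q,0),axis=1)+np.minimum(q.max(1),0))
def loc(W,a):
    t=a[2];X=np.array([np.sin(t),-np.cos(t)]);Y=np.array([np.cos(t),np.sin(t)])
    D=W[:,:2]-a[:2];return np.c_[D@X,D@Y,W[:,2]]
def cost(a,W):
    P=loc(W,a);d=np.min([sd(P,b) for b in B],0);return np.minimum(d,6).mean()
def fit(W,a0=(463,-8,.04)):
    r=min((minimize(cost,np.array(a0)+[dx,dy,0],args=(W,),method="Nelder-Mead",options=dict(initial_simplex=np.array(a0)+[dx,dy,0]+np.array([[0,0,0],[6,0,0],[0,6,0],[0,0,.03]]))) for dx in(-5,5) for dy in(-5,5)),key=lambda r:r.fun)
    return r.x,r.fun
E
python3 - <<'E'
from fit import *
L=[]
for n in("scene","side"):
    p=dict(np.load(n+"0.npz"));w=cloud(p);x,y,z=w[...,0],w[...,1],w[...,2]
    W=w[(x>.4)&(x<.62)&(y>-.25)&(y<.11)&(z>.03)&(z<.17)]*1000;L.append(W)
    a,f=fit(W);print(n,a.round(3),np.degrees(a[2]).round(2),f)
    h=cv2.cvtColor(p["img"],cv2.COLOR_RGB2HSV).astype(int)
    m=((h[...,0]<4)|(h[...,0]>172))&(h[...,1]>130)&(x>.45)&(x<.65)&(y>.02)&(y<.12)&(z>.02)&(z<.1)
    P=loc(w[m]*1000,a);print("red",len(P),np.percentile(P,[3,50,97],axis=0).round(1).tolist() if len(P) else h[278:284:2,288:296:2].tolist())
    P=loc(w[colors(p["img"])["orange"]&(z>.12)&(z<.15)&(y<.1)]*1000,a);print("topcas",np.percentile(P,[2,98],axis=0).round(1).tolist())
W=np.vstack(L);a,f=fit(W);print("both",a.round(2),np.degrees(a[2]),f)
E
```

```text
scene [ 4.64838e+02 -3.34500e+00  2.00000e-02] 1.15 2.8495605301764866
red 125 [[-68.3, 51.4, 41.3], [-61.8, 80.4, 68.6], [-59.4, 92.0, 77.2]]
topcas [[15.9, -18.6, 133.5], [503.6, 456.3, 138.9]]
side [ 4.64155e+02 -3.60800e+00  1.90000e-02] 1.1 3.2651067908594036
red 90 [[-72.0, 47.9, 39.6], [-67.6, 66.8, 72.0], [-61.0, 86.9, 76.1]]
topcas [[22.1, -19.8, 132.8], [135.5, 21.2, 138.1]]
both [ 4.6466e+02 -3.5900e+00  2.0000e-02] 1.1348345870080085 3.0384888504317766
```

```bash
cat > g.py <<'E'
import numpy as np
from rig import env
from scipy.spatial.transform import Rotation as Ro
MO,MY=np.array([464.7,-3.6,0]),1.3
TO,TY=np.array([466.,228,0]),5.0
def fr(yaw):
    t=np.radians(yaw);return np.c_[[np.sin(t),-np.cos(t),0],[np.cos(t),np.sin(t),0],[0,0,1]]
def tool(yaw,lean):
    s,c=np.sin(np.radians(lean)),np.cos(np.radians(lean))
    return fr(yaw)@np.c_[[-c,0,-s],[0,1,0],[s,0,-c]]
def mag(p): return MO+fr(MY)@p
def tray(p): return TO+fr(TY)@p
def st():
    s=env.observe();return np.array(s["position"])*1000,np.array(s["tool_rot"]),s
def to(name,P,R):
    p,r,s=st();print(name,"world",np.round(P,1),"shift in tool now",np.round(r.T@(P-p),1),"turn",np.round(Ro.from_matrix(r.T@R).as_rotvec(),4),"shift in new axes",np.round(R.T@(P-p),1))
E
python3 - <<'E'
from g import *
R=tool(MY,40);A=mag([-100,68.5,48]);P0=A-R[:,2]*200
to("P0",P0,R);to("A",A,R)
p,r,s=st();print("yaw only",Ro.from_matrix(r.T@tool(MY,0)).as_rotvec())
E
```

```text
P0 world [528.  226.5 201.2] shift in tool now [ 568.9 -629.8   30.1] turn [-0.4623 -0.5909 -1.2701] shift in new axes [ 592.5  400.6 -457.9]
A world [530.9  97.9  48. ] shift in tool now [ 538.  -505.   183.3] turn [-0.4623 -0.5909 -1.2701] shift in new axes [ 592.5  400.6 -257.9]
yaw only [-9.43599292e-06  2.39782380e-05 -1.32771696e+00]
```

Emit:
servo_tool:
  deltas: "0 23.7 -26.2 -2.5 0 0 0;0 23.7 -26.2 -2.5 0 0 0;0 23.7 -26.2 -2.5 0 0 0;0 23.7 -26.2 -2.5 0 0 0;0 23.7 -26.2 -2.5 0 0 0;0 23.7 -26.2 -2.5 0 0 0;0 23.7 -26.2 -2.5 0 0 0;0 23.7 -26.2 -2.5 0 0 0"

```text
time_s: 1.87
position: [0.2727, -0.277, 0.2516]
tool_rot: [[0.965, 0.262, 0.0], [0.262, -0.965, -0.0], [0.0, 0.0, -1.0]]
ft_force: [0.1, 0.1, 0.7]
grip_width: 0.0
gripper_force: 0.0
```

Emit:
servo_tool:
  deltas: "0 23.7 -26.2 -2.5 0 0 0;0 23.7 -26.2 -2.5 0 0 0;0 23.7 -26.2 -2.5 0 0 0;0 23.7 -26.2 -2.5 0 0 0;0 23.7 -26.2 -2.5 0 0 0;0 23.7 -26.2 -2.5 0 0 0;0 23.7 -26.2 -2.5 0 0 0;0 23.7 -26.2 -2.5 0 0 0"

```text
time_s: 2.53
position: [0.4006, -0.0248, 0.2717]
tool_rot: [[0.965, 0.263, 0.001], [0.263, -0.965, -0.0], [0.001, 0.0, -1.0]]
ft_force: [0.7, -1.1, 0.1]
grip_width: 0.0002
gripper_force: 0.0
```

Emit:
servo_tool:
  deltas: "0 23.7 -26.2 -2.5 0 0 0;0 23.7 -26.2 -2.5 0 0 0;0 23.7 -26.2 -2.5 0 0 0;0 23.7 -26.2 -2.5 0 0 0;0 23.7 -26.2 -2.5 0 0 0;0 23.7 -26.2 -2.5 0 0 0;0 23.7 -26.2 -2.5 0 0 0;0 23.7 -26.2 -2.5 0 0 0"

```text
time_s: 3.2
position: [0.5285, 0.2273, 0.2915]
tool_rot: [[0.965, 0.263, 0.0], [0.263, -0.965, -0.0], [0.0, 0.0, -1.0]]
ft_force: [1.0, -0.8, 1.0]
grip_width: 0.0001
gripper_force: 0.0
```

Emit:
servo_tool:
  deltas: "0 0 0 0 0 0 -0.1106;0 0 0 0 0 0 -0.1106;0 0 0 0 0 0 -0.1106;0 0 0 0 0 0 -0.1106;0 0 0 0 0 0 -0.1106;0 0 0 0 0 0 -0.1106;0 0 0 0 0 0 -0.1106;0 0 0 0 0 0 -0.1106"

```text
time_s: 3.87
position: [0.5281, 0.2255, 0.2913]
tool_rot: [[0.403, 0.915, -0.0], [0.915, -0.403, -0.0], [-0.0, -0.0, -1.0]]
ft_force: [-0.3, 0.2, 0.3]
grip_width: -0.0003
gripper_force: 0.0
```

Emit:
servo_tool:
  deltas: "0 0 0 0 0 0 -0.1106;0 0 0 0 0 0 -0.1106;0 0 0 0 0 0 -0.1106;0 0 0 0 0 0 -0.1106;0 0 0 0 0 0 0;0 0 0 0 0 0 0"

```text
time_s: 4.37
position: [0.5281, 0.2254, 0.2913]
tool_rot: [[-0.019, 1.0, -0.0], [1.0, 0.019, -0.0], [-0.0, -0.0, -1.0]]
ft_force: [-0.4, 0.1, 0.8]
grip_width: 0.0001
gripper_force: 0.0
```

Emit:
servo_tool:
  deltas: "0 0 0 0 0 -0.1163 0;0 0 0 0 0 -0.1163 0;0 0 0 0 0 -0.1163 0;0 0 0 0 0 -0.1163 0;0 0 0 0 0 -0.1163 0;0 0 0 0 0 -0.1163 0;0 0 0 0 0 0 0"

```text
time_s: 4.95
position: [0.5274, 0.2274, 0.2885]
tool_rot: [[-0.02, 1.0, 0.013], [0.762, 0.023, -0.647], [-0.647, -0.003, -0.762]]
ft_force: [0.2, 0.6, -0.8]
grip_width: -0.0
gripper_force: 0.0
```

```bash
python3 - <<'E'
from g import *
R=tool(MY,40);A=mag([-100,68.5,48]);P0=A-R[:,2]*200
to("P0",P0,R);to("A",A,R);p,r,s=st();print(p,s["q"],s["ft_force"],s["time_s"])
from rig import env; from fit import *; import cv2
p=env.get_image("wrist");np.savez("w1.npz",**p);cv2.imwrite("pics/w1.png",p["img"][:,:,::-1])
w=cloud(p);x,y,z=w[...,0],w[...,1],w[...,2]
W=w[(x>.4)&(x<.62)&(y>-.25)&(y<.11)&(z>.03)&(z<.17)]*1000
a,f=fit(W);print(len(W),a,np.degrees(a[2]),f)
h=cv2.cvtColor(p["img"],cv2.COLOR_RGB2HSV).astype(int)
m=((h[...,0]<4)|(h[...,0]>172))&(h[...,1]>130)&(x>.45)&(x<.65)&(y>.02)&(y<.12)&(z>.02)&(z<.1)
P=loc(w[m]*1000,[464.7,-3.6,np.radians(1.3)]);print("red in mag",len(P),np.percentile(P,[3,50,97],axis=0).round(1).tolist() if len(P) else 0)
E
```

```text
P0 world [528.  226.5 201.2] shift in tool now [55.8  0.8 67.2] turn [-0.0021  0.0061  0.0023] shift in new axes [55.4  0.5 67.5]
A world [530.9  97.9  48. ] shift in tool now [ 57.    1.2 267.2] turn [-0.0021  0.0061  0.0023] shift in new axes [ 55.4   0.5 267.5]
[527.43577831 227.39653172 288.52132624] [ 26.61421527  32.98128953  55.85937413 -37.6923534  107.10268393
  18.96715347] [ 0.21559005  0.55686711 -0.81573677] 4.95
12271 [ 4.66168612e+02 -5.03002423e+00  2.42706256e-02] 1.3906044125776686 2.4958540634011843
red in mag 1059 [[-69.3, 50.2, 38.3], [-68.1, 69.8, 60.4], [-62.1, 90.0, 75.6]]
```

Emit:
servo_tool:
  deltas: "0 7.1 0.3 33.4 0 0 0;0 7.1 0.3 33.4 0 0 0;0 7.1 0.3 33.4 0 0 0;0 7.1 0.3 33.4 0 0 0;0 7.1 0.3 33.4 0 0 0;0 7.1 0.3 33.4 0 0 0;0 7.1 0.3 33.4 0 0 0;0 7.1 0.3 33.4 0 0 0"

```text
time_s: 5.67
position: [0.5337, 0.0962, 0.0497]
tool_rot: [[-0.011, 1.0, 0.015], [0.769, 0.018, -0.639], [-0.639, 0.004, -0.769]]
ft_force: [0.8, 0.1, -1.1]
grip_width: -0.0001
gripper_force: 0.0
```

```bash
sed -i 's/^MO,MY=.*/MO,MY=np.array([466.,-4.8,0]),1.4/' g.py; python3 - <<'E'
from g import *
R=tool(MY,40)
for x in(-85,-78,-26):to(x,mag([x,68.5,48]),R)
p,r,s=st();print(s["ft_force"])
import cv2
p=env.get_image("wrist");cv2.imwrite("pics/w2.png",p["img"][:,:,::-1])
E
```

```text
-85 world [532.4  81.8  48. ] shift in tool now [-9.9 -1.5 10.5] turn [-0.0011 -0.0043 -0.0079] shift in new axes [-9.9 -1.6 10.5]
-78 world [532.6  74.9  48. ] shift in tool now [-15.3  -1.5  14.9] turn [-0.0011 -0.0043 -0.0079] shift in new axes [-15.2  -1.6  15. ]
-26 world [533.8  22.9  48. ] shift in tool now [-55.3  -1.1  48.2] turn [-0.0011 -0.0043 -0.0079] shift in new axes [-55.1  -1.6  48.4]
[ 0.78089515  0.08967824 -1.11660391]
```

View pics/w2.png

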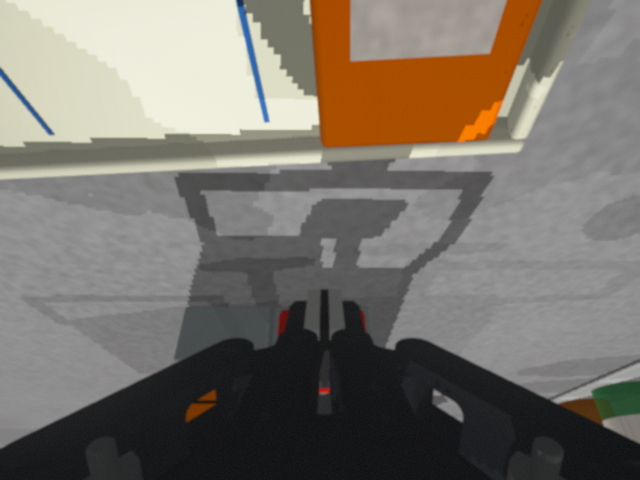

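Shut fingertips at (323,310) centred on the red pad (281–365, 315). Pressing.

Emit:
servo_tool:
  deltas: "0 -5 -0.1 4.4 0 0 0;0 -5 -0.1 4.4 0 0 0;0 -5 -0.1 4.4 0 0 0;0 -5 -0.1 4.4 0 0 0;0 -4 -0.1 3.5 0 0 0;0 -4 -0.1 3.5 0 0 0;0 -4 -0.1 3.5 0 0 0;0 -4 -0.1 3.5 0 0 0"

```text
time_s: 6.38
position: [0.5348, 0.0502, 0.0506]
tool_rot: [[-0.015, 1.0, 0.019], [0.767, 0.024, -0.641], [-0.641, 0.005, -0.767]]
ft_force: [1.2, 8.4, 4.8]
grip_width: 0.0001
gripper_force: 4.1
```

Emit:
servo_tool:
  deltas: "0 -2 -0.1 1.6 0 0 0;0 -2 -0.1 1.6 0 0 0;0 -2 -0.1 1.6 0 0 0;0 -2 0 1.6 0 0 0;0 -2 0 1.6 0 0 0;0 0 0 0 0 0 0"

```text
time_s: 6.88
position: [0.535, 0.0375, 0.0507]
tool_rot: [[-0.015, 1.0, 0.019], [0.767, 0.024, -0.641], [-0.641, 0.005, -0.767]]
ft_force: [2.1, 6.0, 3.3]
grip_width: 0.0002
gripper_force: 3.1
```

```bash
python3 - <<'E'
from g import *
R=tool(MY,40)
to(-26,mag([-26,68.5,48]),R)
p,r,s=st();print(s["ft_force"],fr(MY).T@(p-MO))
E
```

```text
-26 world [533.8  22.9  48. ] shift in tool now [-9.5 -1.5 11.4] turn [ 0.0033 -0.0022 -0.0038] shift in new axes [-9.4 -1.5 11.4]
[2.08198641 6.03303676 3.34776452] [-40.56255391  69.98697666  50.66000703]
```

Emit:
servo_tool:
  deltas: "0 -2 0 1.6 0 0 0;0 -2 0 1.6 0 0 0;0 -2 0 1.6 0 0 0;0 -1 0 0.8 0 0 0;0 0 0 0 0 0 0"

```text
time_s: 7.3
position: [0.5352, 0.0287, 0.0507]
tool_rot: [[-0.015, 1.0, 0.019], [0.768, 0.024, -0.641], [-0.641, 0.005, -0.768]]
ft_force: [1.1, 7.3, 1.6]
grip_width: -0.0002
gripper_force: 3.6
```

Emit:
servo_tool:
  deltas: "0 -1 0 0.8 0 0 0;0 -1 0 0.8 0 0 0;0 0 0 0 0 0 0"

```text
time_s: 7.55
position: [0.5352, 0.0263, 0.0507]
tool_rot: [[-0.015, 1.0, 0.019], [0.768, 0.024, -0.64], [-0.641, 0.005, -0.768]]
ft_force: [2.8, 8.1, 2.4]
grip_width: 0.0
gripper_force: 4.1
```

Emit:
servo_tool:
  deltas: "0 -1 0 0.8 0 0 0;0 -1 0 0.8 0 0 0;0 -0.5 0 0.4 0 0 0;0 0 0 0 0 0 0"

```text
time_s: 7.88
position: [0.5353, 0.0232, 0.0507]
tool_rot: [[-0.015, 1.0, 0.019], [0.768, 0.024, -0.64], [-0.641, 0.005, -0.768]]
ft_force: [1.8, 7.7, 2.0]
grip_width: 0.0004
gripper_force: 4.4
```

Emit:
servo_tool:
  deltas: "0 -0.8 0 0.6 0 0 0;0 0 0 0 0 0 0"

```text
time_s: 8.05
position: [0.5353, 0.0223, 0.0507]
tool_rot: [[-0.015, 1.0, 0.019], [0.768, 0.024, -0.64], [-0.64, 0.005, -0.768]]
ft_force: [2.6, 9.2, 1.4]
grip_width: -0.0001
gripper_force: 4.6
```

Emit:
servo_tool:
  deltas: "0 -0.8 0 0.6 0 0 0;0 0 0 0 0 0 0"

```text
time_s: 8.22
position: [0.5353, 0.0213, 0.0507]
tool_rot: [[-0.015, 1.0, 0.019], [0.768, 0.024, -0.64], [-0.64, 0.005, -0.768]]
ft_force: [2.4, 10.0, 0.5]
grip_width: -0.0001
gripper_force: 4.6
```

Emit:
servo_tool:
  deltas: "0 -0.8 0 0.6 0 0 0;0 0 0 0 0 0 0"

```text
time_s: 8.38
position: [0.5353, 0.0203, 0.0507]
tool_rot: [[-0.015, 1.0, 0.019], [0.768, 0.024, -0.64], [-0.64, 0.005, -0.768]]
ft_force: [2.3, 10.0, 1.0]
grip_width: -0.0002
gripper_force: 4.7
```

Emit:
servo_tool:
  deltas: "0 -0.8 0 0.6 0 0 0;0 0 0 0 0 0 0"

```text
time_s: 8.55
position: [0.5353, 0.0194, 0.0507]
tool_rot: [[-0.015, 1.0, 0.019], [0.768, 0.024, -0.64], [-0.64, 0.005, -0.768]]
ft_force: [2.1, 9.5, 0.8]
grip_width: 0.0
gripper_force: 4.8
```

```bash
python3 - <<'E'
from g import *
from fit import *; import cv2
for n in("side","scene"):
    p=env.get_image(n)
    w=cloud(p);x,y,z=w[...,0],w[...,1],w[...,2]
    P=loc(w[colors(p["img"])["orange"]&(x>.42)&(x<.52)&(z>.03)&(z<.08)&(y>0)&(y<.12)]*1000,[466,-4.8,np.radians(1.4)]);print("cas",len(P),np.percentile(P,[3,50,97],axis=0).round(1).tolist() if len(P) else 0)
    cv2.imwrite(f"pics/{n}2.png",p["img"][:,:,::-1])
E
```

```text
cas 0 0
cas 119 [[-43.7, -19.0, 69.6], [-32.7, 5.9, 72.7], [-9.0, 23.3, 75.5]]
```

Emit:
servo_tool:
  deltas: "0 -0.8 0 0.6 0 0 0;0 0 0 0 0 0 0"

```text
time_s: 8.82
position: [0.5354, 0.0191, 0.0507]
tool_rot: [[-0.015, 1.0, 0.02], [0.769, 0.024, -0.639], [-0.639, 0.005, -0.769]]
ft_force: [1.2, 15.2, 1.3]
grip_width: -0.0001
gripper_force: 7.4
```

Emit:
servo_tool:
  deltas: "0 -0.8 0 0.6 0 0 0;0 0 0 0 0 0 0"

```text
time_s: 8.98
position: [0.5354, 0.019, 0.0507]
tool_rot: [[-0.015, 1.0, 0.02], [0.77, 0.025, -0.638], [-0.638, 0.006, -0.77]]
ft_force: [0.8, 21.1, 2.3]
grip_width: 0.0001
gripper_force: 10.7
```

Emit:
servo_tool:
  deltas: "0 -0.8 0 0.6 0 0 0;0 0 0 0 0 0 0"

```text
time_s: 9.15
position: [0.5354, 0.0189, 0.0507]
tool_rot: [[-0.015, 1.0, 0.021], [0.771, 0.025, -0.637], [-0.637, 0.007, -0.771]]
ft_force: [-0.4, 27.8, 4.0]
grip_width: 0.0002
gripper_force: 13.9
```

Emit:
servo_tool:
  deltas: "0 4 0 -3.4 0 0 0;0 6.6 0 -5.6 0 0 0;0 6.6 0 -5.6 0 0 0;0 6.6 0 -5.6 0 0 0;0 6.6 0 -5.6 0 0 0;0 6.6 0 -5.6 0 0 0;0 6.6 0 -5.6 0 0 0;0 6.6 0 -5.6 0 0 0"

```text
time_s: 9.82
position: [0.5324, 0.0813, 0.0508]
tool_rot: [[-0.017, 1.0, 0.014], [0.766, 0.022, -0.643], [-0.643, -0.0, -0.766]]
ft_force: [-0.0, -0.5, 0.7]
grip_width: 0.0002
gripper_force: 0.0
```

Emit:
servo_tool:
  deltas: "0.66 0 0 -30 0 0 0;0.66 0 0 -40 0 0 0;0.66 0 0 -40 0 0 0;0.66 0 -22.8 -5 0 0 0;0.66 0 -22.8 0 0 0 0;0.66 0 -22.8 0 0 0 0;0.66 0 0 0 0 0 0"

```text
time_s: 10.4
position: [0.4589, 0.1533, 0.1389]
tool_rot: [[-0.02, 1.0, 0.012], [0.765, 0.023, -0.643], [-0.644, -0.003, -0.765]]
ft_force: [0.6, 1.0, 0.6]
grip_width: 0.0561
gripper_force: 0.0
```

```bash
cat > look.py <<'E'
from g import *
from fit import *; import cv2,sys
M=[466,-4.8,np.radians(1.4)]
for n in("wrist","scene"):
    p=env.get_image(n)
    w=cloud(p);x,y,z=w[...,0],w[...,1],w[...,2]
    m=colors(p["img"])["orange"]&(x>.42)&(x<.52)&(z>.03)&(z<.08)&(y>0)&(y<.12)
    P=loc(w[m]*1000,M);print(n,"cas",len(P),np.percentile(P,[2,50,98],axis=0).round(1).tolist() if len(P) else 0)
    if len(P)>20:
        Q=P[(P[:,2]>68)];print(" top rect",rect(Q/1000))
    h=cv2.cvtColor(p["img"],cv2.COLOR_RGB2HSV).astype(int)
    m=((h[...,0]<4)|(h[...,0]>172))&(h[...,1]>130)&(x>.48)&(x<.65)&(y>-.02)&(y<.12)&(z>.02)&(z<.1)
    P=loc(w[m]*1000,M);print(" red",len(P),np.percentile(P,[3,50,97],axis=0).round(1).tolist() if len(P) else 0)
    if n=="wrist":cv2.imwrite(f"pics/{sys.argv[1]}.png",p["img"][:,:,::-1])
p,r,s=st();print("TCP in mag",(fr(MY).T@(p-MO)).round(1),s["grip_width"],s["ft_force"].round(1) if hasattr(s["ft_force"],'round') else s["ft_force"],s["q"])
R=tool(MY,40)
for nm,d in(("pre",60),("G",0)): to(nm,mag([-20,0,49])-d*R[:,2],R)
E
python3 look.py w3
```

```text
wrist cas 1936 [[-46.0, -20.1, 44.8], [-39.8, 1.4, 71.7], [-6.5, 22.0, 72.6]]
 top rect [array([-25.7,   0.6]), array([44.4, 41.7]), np.float64(89.2)]
 red 2752 [[-70.6, 47.6, 38.2], [-69.4, 67.5, 58.9], [-63.8, 87.7, 75.1]]
scene cas 125 [[-45.5, -18.8, 68.5], [-33.5, 4.7, 72.6], [-8.2, 23.3, 75.8]]
 top rect [array([-26.3,   0.5]), array([46.3, 39.6]), np.float64(90.0)]
 red 125 [[-69.2, 49.9, 41.3], [-63.3, 79.9, 68.3], [-60.7, 90.7, 77.7]]
TCP in mag [-158.1    0.2  138.9] 0.056251442999250736 [ 0.7 -0.7  0.3] [ 22.65483201  31.53193124  85.62420926 -37.20851454  81.89271632
  33.1621936 ]
pre world [464.6  53.7  95. ] shift in tool now [-48.    0.   97.6] turn [-0.0014  0.0002 -0.0013] shift in new axes [-48.   -0.2  97.6]
G world [465.5  15.2  49. ] shift in tool now [-4.790e+01  1.000e-01  1.576e+02] turn [-0.0014  0.0002 -0.0013] shift in new axes [-48.   -0.2 157.6]
```

View pics/w3.png

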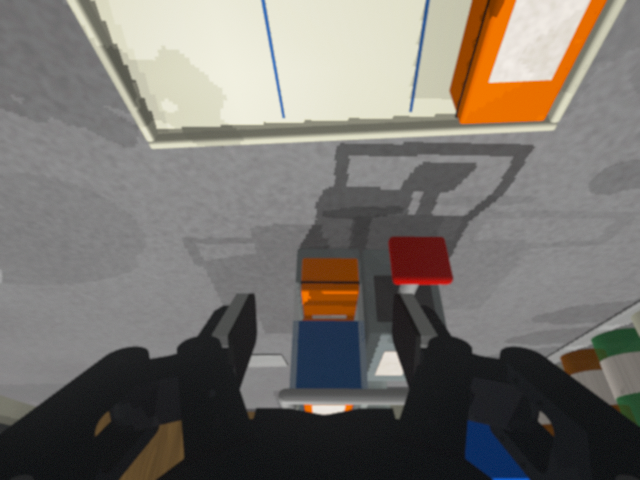

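Cassette front stands out at (330,270), the pad is sprung out (420,260), and the finger gap (250–400) straddles the cassette. Going in.

Emit:
servo_tool:
  deltas: "0.66 -12 0.1 24.4 0 0 0;0.66 -12 0.1 24.4 0 0 0;0.66 -12 0.1 24.4 0 0 0;0.66 -12 0.1 24.4 0 0 0;0.66 0 0 15 0 0 0;0.66 0 0 15 0 0 0;0.66 0 0 0 0 0 0"

```text
time_s: 11.08
position: [0.4656, 0.0326, 0.07]
tool_rot: [[-0.017, 1.0, 0.01], [0.766, 0.019, -0.643], [-0.643, -0.003, -0.766]]
ft_force: [-0.4, 0.4, -0.4]
grip_width: 0.0563
gripper_force: 0.0
```

Emit:
servo_tool:
  deltas: "0.66 0 0 10 0 0 0;0.66 0 0 10 0 0 0;0.66 0 0 10 0 0 0;0.66 0 0 0 0 0 0"

```text
time_s: 11.42
position: [0.4657, 0.0143, 0.0474]
tool_rot: [[-0.018, 1.0, 0.012], [0.766, 0.022, -0.643], [-0.643, -0.002, -0.766]]
ft_force: [-0.9, -0.5, 0.4]
grip_width: 0.0568
gripper_force: 0.0
```

Emit:
servo_tool:
  deltas: "0.4 0 0 0 0 0 0;0.4 0 0 0 0 0 0;0.4 0 0 0 0 0 0;0.4 0 0 0 0 0 0"
  newtons: 30

```text
time_s: 11.75
position: [0.4661, 0.0154, 0.0487]
tool_rot: [[-0.017, 1.0, 0.015], [0.766, 0.022, -0.642], [-0.642, 0.0, -0.766]]
ft_force: [0.1, 0.1, -1.7]
grip_width: 0.0455
gripper_force: 33.3
```

```bash
python3 - <<'E'
from g import *
p,r,s=st();print("TCP in mag",(fr(MY).T@(p-MO)).round(1),s["ft_force"],s["wrist_torque"],s["grip_width"])
R=tool(MY,40)
to("pull",mag([-170,0,49]),R)
E
```

```text
TCP in mag [-20.2   0.6  48.7] [ 0.09005962  0.14555512 -1.66567611] [ 0.56200981  0.03774314 -0.02470266] 0.045505415773814555
pull world [461.8 165.1  49. ] shift in tool now [114.6  -0.9 -96.4] turn [-0.001  -0.0006 -0.0017] shift in new axes [114.6  -0.6 -96.5]
```

Emit:
servo_tool:
  deltas: "0.4 3.8 0 -3.2 0 0 0;0.4 7.7 -0.1 -6.4 0 0 0;0.4 7.7 0 -6.4 0 0 0;0.4 7.7 -0.1 -6.4 0 0 0;0.4 7.7 0 -6.4 0 0 0;0.4 7.7 -0.1 -6.4 0 0 0;0.4 7.7 0 -6.4 0 0 0;0.4 7.7 0 -6.4 0 0 0"
  newtons: 45

```text
time_s: 12.42
position: [0.4641, 0.0914, 0.0484]
tool_rot: [[-0.017, 1.0, 0.015], [0.766, 0.023, -0.642], [-0.643, 0.0, -0.766]]
ft_force: [0.9, -0.7, -0.4]
grip_width: 0.0452
gripper_force: 49.9
```

Emit:
servo_tool:
  deltas: "0.4 7.7 -0.1 -6.4 0 0 0;0.4 7.7 0 -6.4 0 0 0;0.4 7.7 -0.1 -6.4 0 0 0;0.4 7.7 0 -6.4 0 0 0;0.4 7.7 -0.1 -6.4 0 0 0;0.4 7.7 0 -6.4 0 0 0;0.4 7.7 0 -6.4 0 0 0;0.4 7.7 0 -6.4 0 0 0"

```text
time_s: 13.08
position: [0.462, 0.1713, 0.0479]
tool_rot: [[-0.017, 1.0, 0.014], [0.766, 0.022, -0.642], [-0.642, -0.0, -0.766]]
ft_force: [-0.2, -0.5, -1.0]
grip_width: 0.0454
gripper_force: 50.1
```

```bash
cat > look2.py <<'E'
from g import *
from fit import *; import cv2,sys
p0,r0,s=st();print("TCP in mag",(fr(MY).T@(p0-MO)).round(1),p0,s["ft_force"],s["grip_width"])
lane=float(sys.argv[2])
for n in("wrist","scene","side"):
    p=env.get_image(n)
    w=cloud(p);x,y,z=w[...,0],w[...,1],w[...,2]
    c=colors(p["img"])["orange"]&(y>.06)&(y<.35)&(x<.51)&(x>.33)
    c=cv2.erode(c.astype(np.uint8),np.ones((2,2)))>0
    P=w[c]
    P=P[~np.isnan(P[:,2])]
    if len(P)>30:
        Z=np.percentile(P[:,2],90);Q=P[abs(P[:,2]-Z)<.012]
        print(n,len(P),"top z pct",np.percentile(P[:,2]*1000,[2,50,90]).round(1),"rect",rect(Q), "ylo-z,yhi-z",[np.round(np.median(Q[k][:,2])*1000,1) for k in(Q[:,1]<np.percentile(Q[:,1],15),Q[:,1]>np.percentile(Q[:,1],85))])
    if n=="side":cv2.imwrite(f"pics/{sys.argv[1]}.png",p["img"][:,:,::-1])
R=tool(TY,40)
for zz in(70,45,16):
    # cassette centre is 'off' beyond TCP along x
    to(f"place{zz}",tray([-48,lane,zz]),R)
E
python3 look2.py s3 -80
```

```text
TCP in mag [-176.1    0.3   47.9] [461.98030511 171.26926769  47.93445835] [-0.17716817 -0.49996692 -1.03915385] 0.045379994664211956
wrist 5304 top z pct [70.5 71.3 71.5] rect [array([463.5, 134.1]), array([ 44.1, 126.7]), np.float64(1.6)] ylo-z,yhi-z [np.float64(71.3), np.float64(71.0)]
scene 281 top z pct [67.6 71.8 74. ] rect [array([465.6, 135.2]), array([ 43.5, 124.8]), np.float64(1.3)] ylo-z,yhi-z [np.float64(72.0), np.float64(72.6)]
place70 world [382.1 268.8  70. ] shift in tool now [ 62.3 -77.6 -81.1] turn [-0.0411 -0.0003 -0.0491] shift in new axes [ 65.9 -71.1 -84.2]
place45 world [382.1 268.8  45. ] shift in tool now [ 78.3 -77.6 -61.9] turn [-0.0411 -0.0003 -0.0491] shift in new axes [ 82.  -71.1 -65. ]
place16 world [382.1 268.8  16. ] shift in tool now [ 97.  -77.6 -39.7] turn [-0.0411 -0.0003 -0.0491] shift in new axes [100.6 -71.1 -42.8]
```

View pics/s3.png

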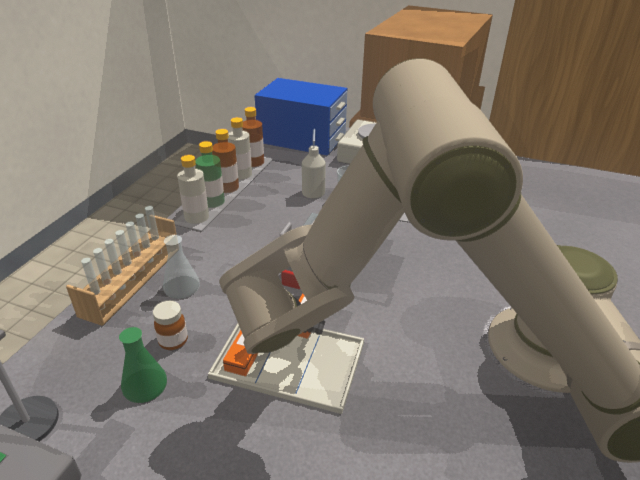

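Emit:
servo_tool:
  deltas: "0.4 0 0 0 -0.0411 0 -0.0491;0.4 11.5 -13.6 -15.4 0 0 0;0.4 11.5 -13.6 -15.4 0 0 0;0.4 11.5 -13.6 -15.4 0 0 0;0.4 11.5 -13.6 -15.4 0 0 0;0.4 11.5 -13.6 -15.4 0 0 0;0.4 0 0 0 0 0 0"

```text
time_s: 13.82
position: [0.3846, 0.2595, 0.0706]
tool_rot: [[-0.068, 0.996, 0.057], [0.764, 0.089, -0.639], [-0.642, 0.0, -0.767]]
ft_force: [-1.0, 0.4, -1.6]
grip_width: 0.0455
gripper_force: 50.1
```

Emit:
servo_tool:
  deltas: "0.4 5.8 0 6.9 0 0 0;0.4 5.8 0 6.9 0 0 0;0.4 5.8 0 6.9 0 0 0;0.4 5.8 0 6.9 0 0 0;0.4 0 0 0 0 0 0"

```text
time_s: 14.23
position: [0.3859, 0.2565, 0.0318]
tool_rot: [[-0.067, 0.996, 0.052], [0.762, 0.085, -0.642], [-0.644, -0.003, -0.765]]
ft_force: [0.0, -0.5, -0.7]
grip_width: 0.0451
gripper_force: 50.1
```

```bash
python3 - <<'E'
from g import *
from fit import *; import cv2
R=tool(TY,40);p,r,s=st();print(p,"TCP in tray",(fr(TY).T@(p-TO)).round(1),s["ft_force"])
for z in(25,16,13.5):to(z,tray([-37,-77,z]),R)
p=env.get_image("wrist");w=cloud(p);x,y,z=w[...,0],w[...,1],w[...,2];c=colors(p["img"])["orange"]&(x<.45)&(y>.1)
Q=w[c];r=rect(Q);print(r,np.percentile(Q[:,2],[5,50,95]).round(4),"centre in tray",fr(TY).T@(np.r_[r[0],0]-TO))
f=(x>.33)&(x<.45)&(y>.14)&(y<.3)&(z>-.01)&(z<.011)&colors(p["img"])["white"];print("floor z",np.percentile(z[f],[5,50,95]) if f.sum()>20 else f.sum())
Q=w[(z>.011)&(z<.018)&(x>.3)&(x<.62)&(y>.1)&(y<.35)]
print("rim",len(Q),rect(Q)); cv2.imwrite("pics/w4.png",p["img"][:,:,::-1])
E
```

```text
[385.85302476 256.52564803  31.81935995] TCP in tray [-35.4 -77.4  31.8] [ 0.00529114 -0.4708096  -0.74965945]
25 world [386.1 258.1  25. ] shift in tool now [5.6 0.4 4.2] turn [-0.0041  0.0014  0.0004] shift in new axes [5.6 0.4 4.2]
16 world [386.1 258.1  16. ] shift in tool now [11.4  0.4 11.1] turn [-0.0041  0.0014  0.0004] shift in new axes [11.4  0.4 11.1]
13.5 world [386.1 258.1  13.5] shift in tool now [13.   0.4 13. ] turn [-0.0041  0.0014  0.0004] shift in new axes [13.   0.4 13. ]
[array([390.4, 238.8]), array([161.8,  71. ]), np.float64(79.7)] [0.0406 0.0551 0.0555] centre in tray [-17.34787689 -74.37103715   0.        ]
floor z [0.00429644 0.00490543 0.00550691]
rim 10821 [array([438.4, 227. ]), array([206.2, 175.4]), np.float64(4.4)]
```

View pics/w4.png

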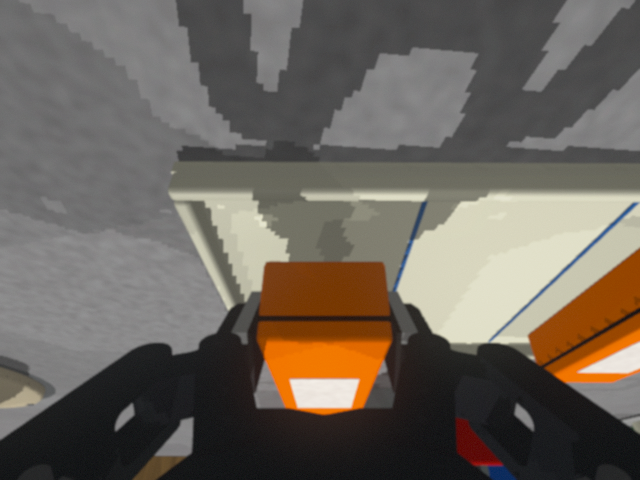

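The cassette at (325,330) hangs level in the left lane, between the wall and the blue line, 18 mm above the floor. Lowering.

Emit:
servo_tool:
  deltas: "0.4 4 0.1 4.6 0 0 0;0.4 4 0.1 4.6 0 0 0;0.4 2.6 0.1 3 0 0 0;0.4 0 0 0 0 0 0;0.4 0 0 0 0 0 0"

```text
time_s: 14.7
position: [0.3865, 0.2579, 0.0177]
tool_rot: [[-0.066, 0.996, 0.055], [0.763, 0.086, -0.64], [-0.643, -0.0, -0.766]]
ft_force: [0.1, -0.4, -0.2]
grip_width: 0.0452
gripper_force: 50.1
```

Emit:
servo_tool:
  deltas: "0.4 0.6 0 0.8 0 0 0;0.4 0 0 0 0 0 0"

```text
time_s: 14.87
position: [0.3865, 0.2579, 0.0169]
tool_rot: [[-0.066, 0.996, 0.056], [0.764, 0.086, -0.64], [-0.642, 0.0, -0.766]]
ft_force: [-0.1, -0.5, -0.6]
grip_width: 0.0452
gripper_force: 50.1
```

Emit:
servo_tool:
  deltas: "0.4 0.4 0 0.5 0 0 0;0.4 0 0 0 0 0 0"

```text
time_s: 15.03
position: [0.3865, 0.2579, 0.0162]
tool_rot: [[-0.066, 0.996, 0.055], [0.764, 0.086, -0.64], [-0.642, 0.0, -0.766]]
ft_force: [-0.3, -0.7, -0.9]
grip_width: 0.045
gripper_force: 50.1
```

Emit:
servo_tool:
  deltas: "0.4 1.1 0 1.3 0 0 0;0.4 0 0 0 0 0 0"

```text
time_s: 15.2
position: [0.3864, 0.2578, 0.0143]
tool_rot: [[-0.066, 0.996, 0.055], [0.763, 0.086, -0.64], [-0.643, -0.0, -0.766]]
ft_force: [-0.7, -0.4, -1.2]
grip_width: 0.0453
gripper_force: 50.1
```

Emit:
servo_tool:
  deltas: "0.4 0.4 0 0.5 0 0 0;0.4 0 0 0 0 0 0"

```text
time_s: 15.37
position: [0.3865, 0.2578, 0.0137]
tool_rot: [[-0.066, 0.996, 0.055], [0.763, 0.086, -0.64], [-0.643, -0.0, -0.766]]
ft_force: [0.5, 0.4, -0.6]
grip_width: 0.0453
gripper_force: 50.1
```

Emit:
servo_tool:
  deltas: "0.4 0.4 0 0.5 0 0 0;0.4 0 0 0 0 0 0"

```text
time_s: 15.53
position: [0.3865, 0.2578, 0.0135]
tool_rot: [[-0.066, 0.996, 0.055], [0.763, 0.086, -0.64], [-0.643, 0.0, -0.766]]
ft_force: [-0.8, 1.0, 4.0]
grip_width: 0.0456
gripper_force: 50.3
```

Emit:
servo_tool:
  deltas: "0.62 0 0 0 0 0 0;0.62 0 0 0 0 0 0;0.62 0 0 0 0 0 0;0.62 0 0 -10 0 0 0;0.62 0 0 -20 0 0 0;0.62 0 0 -40 0 0 0;0.62 0 0 -40 0 0 0;0.62 0 0 -40 0 0 0"

```text
time_s: 16.2
position: [0.3776, 0.3552, 0.1303]
tool_rot: [[-0.066, 0.996, 0.055], [0.764, 0.086, -0.64], [-0.642, -0.001, -0.767]]
ft_force: [0.9, 0.0, -0.2]
grip_width: 0.0529
gripper_force: 0.0
```

```bash
python3 - <<'E'
from g import *
from fit import *; import cv2
R=tool(MY,40);A=mag([-90,69,49])
to("A",A,R);to("A-100",A-100*R[:,2],R)
p=env.get_image("wrist");w=cloud(p);x,y,z=w[...,0],w[...,1],w[...,2];c=colors(p["img"])["orange"]&(x<.45)&(y>.1)
Q=w[c&(z>.03)];r=rect(Q);print(r,np.percentile(Q[:,2],[5,50,95]).round(4),"centre in tray",fr(TY).T@(np.r_[r[0],0]-TO),st()[2]["ft_force"])
E
```

```text
A world [532.8  86.9  49. ] shift in tool now [-163.1  131.6  242.4] turn [ 0.0391 -0.001   0.0478] shift in new axes [-156.2  148.6  237.1]
A-100 world [531.2 151.1 125.6] shift in tool now [-163.1  135.5  142.5] turn [ 0.0391 -0.001   0.0478] shift in new axes [-156.2  148.6  137.1]
[array([389.7, 221.2]), array([ 44.4, 126.9]), np.float64(4.5)] [0.0359 0.037  0.0376] centre in tray [  0.12414078 -76.60231452   0.        ] [-1.20482819  0.55580061  5.6440503 ]
```

Emit:
servo_tool:
  deltas: "0 0 0 0 0.0391 -0.001 0.0478;0 -22.3 21.2 19.6 0 0 0;0 -22.3 21.2 19.6 0 0 0;0 -22.3 21.2 19.6 0 0 0;0 -22.3 21.2 19.6 0 0 0;0 -22.3 21.2 19.6 0 0 0;0 -22.3 21.2 19.6 0 0 0;0 -22.3 21.2 19.6 0 0 0"

```text
time_s: 16.92
position: [0.5324, 0.1485, 0.124]
tool_rot: [[-0.018, 1.0, 0.017], [0.766, 0.025, -0.643], [-0.643, 0.001, -0.766]]
ft_force: [0.7, 0.8, 0.4]
grip_width: -0.0001
gripper_force: 0.0
```

Emit:
servo_tool:
  deltas: "0 0 0 25 0 0 0;0 0 0 25 0 0 0;0 0 0 25 0 0 0;0 0 0 20 0 0 0;0 0 0 5 0 0 0;0 0 0 0 0 0 0"

```text
time_s: 17.42
position: [0.533, 0.085, 0.0466]
tool_rot: [[-0.019, 1.0, 0.014], [0.765, 0.023, -0.643], [-0.644, -0.001, -0.765]]
ft_force: [0.3, 0.2, 0.1]
grip_width: -0.0002
gripper_force: 0.0
```

```bash
python3 - <<'E'
from g import *
import cv2
R=tool(MY,40);p,r,s=st();print(p,s["ft_force"],s["grip_width"]);to("end",np.array([535.4,19.4,50.7]),R)
E
python3 look.py w5|head -5
```

```text
[532.95036713  85.00105239  46.6154249 ] [0.27652034 0.20096797 0.13112475] -0.00016196995722550115
end world [535.4  19.4  50.7] shift in tool now [-52.9   0.9  39.1] turn [-0.0015  0.001  -0.0002] shift in new axes [-52.9   0.8  39.1]
wrist cas 0 0
 red 541 [[-111.6, 47.4, 36.9], [-69.3, 67.5, 44.7], [-65.5, 90.0, 82.1]]
scene cas 0 0
 red 125 [[-69.6, 49.7, 40.4], [-63.1, 79.9, 68.1], [-60.6, 91.0, 77.5]]
TCP in mag [-89.3  70.   47.9] -5.3575239241554784e-05 [-0.1 -0.   0.3] [ 13.8738543   40.9697051   85.28029025 -41.96758653  69.97877308
```

Emit:
servo_tool:
  deltas: "0 -4.2 0.1 3.1 0 0 0;0 -4.2 0.1 3.1 0 0 0;0 -4.2 0.1 3.1 0 0 0;0 -4.2 0.1 3.1 0 0 0;0 -4.2 0.1 3.1 0 0 0;0 -4.2 0.1 3.1 0 0 0;0 -4.2 0.1 3.1 0 0 0;0 -4.2 0.1 3.1 0 0 0"

```text
time_s: 18.18
position: [0.5348, 0.0443, 0.049]
tool_rot: [[-0.019, 1.0, 0.016], [0.767, 0.025, -0.641], [-0.641, 0.001, -0.767]]
ft_force: [-0.7, 7.7, -6.1]
grip_width: 0.0002
gripper_force: 3.8
```

Emit:
servo_tool:
  deltas: "0 -2 0 1.5 0 0 0;0 -2 0 1.5 0 0 0;0 -2 0 1.5 0 0 0;0 -2 0 1.5 0 0 0;0 -2 0 1.5 0 0 0;0 -2 0 1.5 0 0 0;0 -2 0 1.5 0 0 0;0 0 0 0 0 0 0"

```text
time_s: 18.85
position: [0.5352, 0.0269, 0.0498]
tool_rot: [[-0.018, 1.0, 0.016], [0.767, 0.024, -0.641], [-0.641, 0.0, -0.767]]
ft_force: [-0.5, 7.2, -5.4]
grip_width: -0.0
gripper_force: 3.5
```

Emit:
servo_tool:
  deltas: "0 -0.8 0 0.6 0 0 0;0 0 0 0 0 0 0"

```text
time_s: 19.02
position: [0.5352, 0.0261, 0.0499]
tool_rot: [[-0.019, 1.0, 0.016], [0.767, 0.025, -0.641], [-0.641, 0.0, -0.767]]
ft_force: [-0.5, 7.5, -6.2]
grip_width: 0.0002
gripper_force: 3.6
```

Emit:
servo_tool:
  deltas: "0 -1 0 0.8 0 0 0;0 -1 0 0.8 0 0 0;0 -1 0 0.8 0 0 0;0 -1 0 0.8 0 0 0;0 0 0 0 0 0 0"

```text
time_s: 19.43
position: [0.5353, 0.0211, 0.0499]
tool_rot: [[-0.019, 1.0, 0.016], [0.767, 0.025, -0.641], [-0.641, 0.0, -0.768]]
ft_force: [-0.4, 7.5, -5.7]
grip_width: -0.0001
gripper_force: 3.8
```

Emit:
servo_tool:
  deltas: "0 -0.8 0 0.6 0 0 0;0 0 0 0 0 0 0"

```text
time_s: 19.6
position: [0.5353, 0.0202, 0.0499]
tool_rot: [[-0.019, 1.0, 0.016], [0.767, 0.025, -0.641], [-0.641, 0.0, -0.768]]
ft_force: [-0.9, 8.1, -5.8]
grip_width: 0.0001
gripper_force: 4.1
```

Emit:
servo_tool:
  deltas: "0 -0.8 0 0.6 0 0 0;0 0 0 0 0 0 0"

```text
time_s: 19.77
position: [0.5354, 0.0193, 0.0499]
tool_rot: [[-0.019, 1.0, 0.016], [0.768, 0.025, -0.64], [-0.641, 0.0, -0.768]]
ft_force: [-1.0, 8.4, -5.6]
grip_width: 0.0003
gripper_force: 4.3
```

Emit:
servo_tool:
  deltas: "0 -0.8 0 0.6 0 0 0;0 0 0 0 0 0 0"

```text
time_s: 19.93
position: [0.5354, 0.0191, 0.0499]
tool_rot: [[-0.019, 1.0, 0.017], [0.769, 0.025, -0.639], [-0.639, 0.001, -0.769]]
ft_force: [-1.1, 14.1, -5.5]
grip_width: 0.0001
gripper_force: 7.4
```

Emit:
servo_tool:
  deltas: "0 -0.8 0 0.6 0 0 0;0 0 0 0 0 0 0"

```text
time_s: 20.1
position: [0.5354, 0.019, 0.0499]
tool_rot: [[-0.019, 1.0, 0.018], [0.769, 0.026, -0.638], [-0.638, 0.002, -0.77]]
ft_force: [-2.6, 21.4, -4.3]
grip_width: -0.0001
gripper_force: 10.6
```

Emit:
servo_tool:
  deltas: "0 -0.6 0 0.5 0 0 0;0 0 0 0 0 0 0"

```text
time_s: 20.27
position: [0.5354, 0.0189, 0.0498]
tool_rot: [[-0.019, 1.0, 0.018], [0.77, 0.026, -0.637], [-0.638, 0.002, -0.77]]
ft_force: [-3.4, 26.8, -2.5]
grip_width: -0.0001
gripper_force: 13.1
```

Stop reached. Retracting as before.

Emit:
servo_tool:
  deltas: "0 4 0 -3.4 0 0 0;0 6.6 0 -5.6 0 0 0;0 6.6 0 -5.6 0 0 0;0 6.6 0 -5.6 0 0 0;0 6.6 0 -5.6 0 0 0;0 6.6 0 -5.6 0 0 0;0 6.6 0 -5.6 0 0 0;0 6.6 0 -5.6 0 0 0"

```text
time_s: 20.93
position: [0.5343, 0.0817, 0.0517]
tool_rot: [[-0.018, 1.0, 0.016], [0.765, 0.024, -0.644], [-0.644, 0.001, -0.765]]
ft_force: [-0.4, -0.8, 0.5]
grip_width: 0.0
gripper_force: 0.0
```

Emit:
servo_tool:
  deltas: "0.66 0 0 -30 0 0 0;0.66 0 0 -40 0 0 0;0.66 0 0 -40 0 0 0;0.66 0 -22.8 -5 0 0 0;0.66 0 -22.8 0 0 0 0;0.66 0 -22.8 0 0 0 0;0.66 0 0 0 0 0 0"

```text
time_s: 21.52
position: [0.4607, 0.1537, 0.14]
tool_rot: [[-0.02, 1.0, 0.015], [0.764, 0.025, -0.644], [-0.644, -0.001, -0.765]]
ft_force: [0.7, 0.8, 0.7]
grip_width: 0.0565
gripper_force: 0.0
```

```bash
python3 look.py w6
```

```text
wrist cas 2412 [[-46.0, -21.4, 43.6], [-44.0, 0.3, 70.7], [-7.1, 20.6, 72.6]]
 top rect [array([-26.,  -1.]), array([44.4, 42.1]), np.float64(88.6)]
 red 2721 [[-70.7, 47.6, 38.2], [-69.4, 67.5, 58.9], [-63.8, 87.8, 75.0]]
scene cas 129 [[-45.2, -20.2, 67.7], [-33.4, 3.9, 72.2], [-9.3, 21.6, 75.0]]
 top rect [array([-30.5,   3.1]), array([48.3, 34.9]), np.float64(70.5)]
 red 125 [[-69.7, 49.9, 40.5], [-63.1, 78.1, 68.6], [-60.6, 91.3, 77.3]]
TCP in mag [-158.5    1.9  140. ] 0.05642861515561371 [-0.1 -0.3  0.1] [ 22.68135192  31.55539977  85.37794936 -37.32393217  81.97258281
  33.01676073]
pre world [464.6  53.7  95. ] shift in tool now [-47.5  -2.   98.8] turn [ 0.0016  0.0012 -0.0004] shift in new axes [-47.6  -1.9  98.7]
G world [465.5  15.2  49. ] shift in tool now [-47.4  -2.1 158.8] turn [ 0.0016  0.0012 -0.0004] shift in new axes [-47.6  -1.9 158.7]
```

Emit:
servo_tool:
  deltas: "0.66 -11.9 -0.6 24.7 0 0 0;0.66 -11.9 -0.6 24.7 0 0 0;0.66 -11.9 -0.6 24.7 0 0 0;0.66 -11.9 -0.6 24.7 0 0 0;0.66 0 0 15 0 0 0;0.66 0 0 15 0 0 0;0.66 0 0 0 0 0 0"

```text
time_s: 22.2
position: [0.4647, 0.0324, 0.0699]
tool_rot: [[-0.018, 1.0, 0.013], [0.765, 0.022, -0.644], [-0.644, -0.002, -0.765]]
ft_force: [-0.1, 1.2, 0.2]
grip_width: 0.0564
gripper_force: 0.0
```

Emit:
servo_tool:
  deltas: "0.66 0 0 10 0 0 0;0.66 0 0 10 0 0 0;0.66 0 0 10 0 0 0;0.66 0 0 0 0 0 0"

```text
time_s: 22.53
position: [0.4646, 0.0141, 0.0472]
tool_rot: [[-0.019, 1.0, 0.014], [0.765, 0.024, -0.643], [-0.644, -0.001, -0.765]]
ft_force: [0.2, 0.5, 0.4]
grip_width: 0.0563
gripper_force: 0.0
```

Emit:
servo_tool:
  deltas: "0.4 0 0 0 0 0 0;0.4 0 0 0 0 0 0;0.4 0 0 0 0 0 0;0.4 0 0 0 0 0 0"
  newtons: 30

```text
time_s: 22.87
position: [0.4651, 0.0153, 0.0486]
tool_rot: [[-0.018, 1.0, 0.017], [0.766, 0.025, -0.643], [-0.643, 0.001, -0.766]]
ft_force: [0.1, 0.2, -0.6]
grip_width: 0.0456
gripper_force: 34.4
```

```bash
python3 - <<'E'
from g import *
p,r,s=st();print("TCP in mag",(fr(MY).T@(p-MO)).round(1),s["ft_force"],s["wrist_torque"],s["grip_width"])
R=tool(MY,40)
to("pull",mag([-176,0,49]),R)
E
```

```text
TCP in mag [-20.1  -0.4  48.6] [ 0.10714643  0.19263241 -0.63423744] [ 0.57669849  0.07028143 -0.01139806] 0.04557062002834887
pull world [461.7 171.1  49. ] shift in tool now [ 119.1    0.5 -100.6] turn [ 0.0013  0.0004 -0.0005] shift in new axes [ 119.2    0.4 -100.6]
```

Emit:
servo_tool:
  deltas: "0.4 3.8 0 -3.2 0 0 0;0.4 7.7 0 -6.4 0 0 0;0.4 7.7 0 -6.4 0 0 0;0.4 7.7 0.1 -6.4 0 0 0;0.4 7.7 0 -6.4 0 0 0;0.4 7.7 0.1 -6.4 0 0 0;0.4 7.7 0 -6.4 0 0 0;0.4 7.7 0 -6.4 0 0 0"
  newtons: 45

```text
time_s: 23.53
position: [0.4633, 0.0912, 0.0481]
tool_rot: [[-0.019, 1.0, 0.017], [0.765, 0.025, -0.643], [-0.643, 0.001, -0.765]]
ft_force: [-1.3, -0.2, 0.5]
grip_width: 0.0454
gripper_force: 50.1
```

Emit:
servo_tool:
  deltas: "0.4 7.7 0.1 -6.4 0 0 0;0.4 7.7 0 -6.4 0 0 0;0.4 7.7 0.1 -6.4 0 0 0;0.4 7.7 0 -6.4 0 0 0;0.4 7.7 0 -6.4 0 0 0;0.4 7.7 0 -6.4 0 0 0;0.4 7.7 0 -6.4 0 0 0;0.4 7.7 0 -6.4 0 0 0"

```text
time_s: 24.2
position: [0.4616, 0.1711, 0.0476]
tool_rot: [[-0.018, 1.0, 0.016], [0.765, 0.024, -0.643], [-0.643, 0.001, -0.766]]
ft_force: [-0.8, 0.9, -0.8]
grip_width: 0.0453
gripper_force: 50.2
```

```bash
sed -i 's/tray(\[-48,lane,zz\])/tray([-37,lane,zz])/; s/(x<.51)&(x>.33)/(x<.51)\&(x>.425)/' look2.py; python3 look2.py s4 0
```

```text
TCP in mag [-176.    -0.2   47.6] [461.55090136 171.09514955  47.59092165] [-0.77983979  0.86233916 -0.80754468] 0.045263998188989754
wrist 5854 top z pct [54.6 71.1 71.4] rect [array([463. , 134.3]), array([ 44.5, 128.1]), np.float64(1.7)] ylo-z,yhi-z [np.float64(71.1), np.float64(70.2)]
scene 282 top z pct [67.5 71.6 74. ] rect [array([466.4, 135.6]), array([ 45.3, 124.7]), np.float64(2.8)] ylo-z,yhi-z [np.float64(72.0), np.float64(71.8)]
place70 world [462.8 264.9  70. ] shift in tool now [ 57.6   3.6 -77.7] turn [-0.0391  0.0007 -0.0478] shift in new axes [ 57.3   9.4 -77.5]
place45 world [462.8 264.9  45. ] shift in tool now [ 73.7   3.6 -58.6] turn [-0.0391  0.0007 -0.0478] shift in new axes [ 73.4   9.4 -58.3]
place16 world [462.8 264.9  16. ] shift in tool now [ 92.3   3.5 -36.4] turn [-0.0391  0.0007 -0.0478] shift in new axes [ 92.    9.4 -36.1]
```

Emit:
servo_tool:
  deltas: "0.4 0 0 0 -0.0391 0 -0.0478;0.4 11.5 2.1 -15.5 0 0 0;0.4 11.5 2.1 -15.5 0 0 0;0.4 11.5 2.1 -15.5 0 0 0;0.4 11.5 2.1 -15.5 0 0 0;0.4 11.5 2.1 -15.5 0 0 0;0.4 0 0 0 0 0 0"

```text
time_s: 24.93
position: [0.4644, 0.2668, 0.0705]
tool_rot: [[-0.066, 0.996, 0.058], [0.764, 0.088, -0.64], [-0.642, 0.002, -0.767]]
ft_force: [-0.5, 0.5, -0.0]
grip_width: 0.0452
gripper_force: 50.2
```

Emit:
servo_tool:
  deltas: "0.4 5.8 0 6.9 0 0 0;0.4 5.8 0 6.9 0 0 0;0.4 5.8 0 6.9 0 0 0;0.4 5.8 0 6.9 0 0 0;0.4 0 0 0 0 0 0"

```text
time_s: 25.35
position: [0.4632, 0.2634, 0.0316]
tool_rot: [[-0.068, 0.996, 0.052], [0.762, 0.085, -0.643], [-0.645, -0.004, -0.765]]
ft_force: [0.1, -0.2, -0.9]
grip_width: 0.0455
gripper_force: 50.2
```

```bash
python3 - <<'E'
from g import *
from fit import *; import cv2
R=tool(TY,40);p,r,s=st();print(p,"TCP in tray",(fr(TY).T@(p-TO)).round(1),s["ft_force"])
to(13.5,tray([-37,1,13.5]),R)
p=env.get_image("wrist");w=cloud(p);x,y,z=w[...,0],w[...,1],w[...,2];c=colors(p["img"])["orange"]&(z>.045)
Q=w[c];r=rect(Q);print(r,np.percentile(Q[:,2],[5,50,95]).round(4))
cv2.imwrite("pics/w7.png",p["img"][:,:,::-1])
E
```

```text
[463.17385887 263.38563822  31.55399849] TCP in tray [-35.5   0.3  31.6] [ 0.10939948 -0.24729561 -0.92523765]
13.5 world [463.8 264.9  13.5] shift in tool now [12.8  0.8 12.8] turn [-0.0043  0.0024  0.001 ] shift in new axes [12.8  0.7 12.9]
[array([480.4, 246. ]), array([106.6, 152.2]), np.float64(19.0)] [0.0484 0.0537 0.0553]
```

View pics/w7.png

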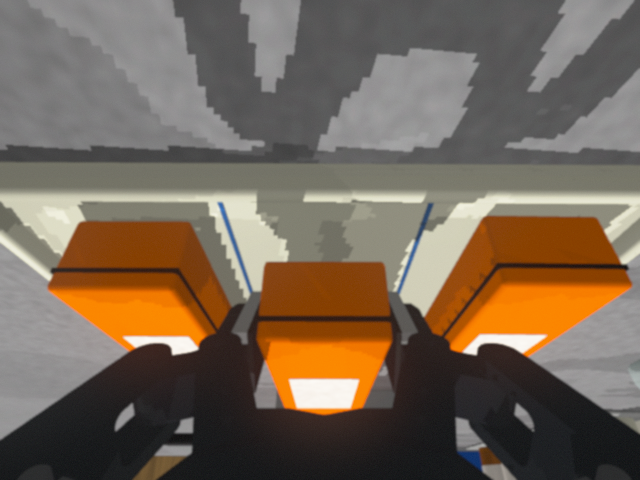

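The cassette hangs level at (325,330) in the middle lane between the other two; before lowering I check that the knuckles clear the neighbours.

```bash
python3 - <<'E'
from g import *
from fit import *
p=env.get_image("wrist");w=cloud(p)*1000
P=(w.reshape(-1,3)-TO)@fr(TY);V=p["img"].reshape(-1,3).max(1)
d=(V<60)&(p["depth"].ravel()>0)&(p["depth"].ravel()<.3)&(P[:,2]>40)
print(d.sum())
for a,b in((40,50),(50,60),(60,80),(-50,-40),(-60,-50),(-80,-60)):
    for x0,x1 in((-90,-75),(-75,-64),(-64,-50),(-50,-20)):
        k=d&(P[:,1]>a)&(P[:,1]<b)&(P[:,0]>x0)&(P[:,0]<x1)
        if k.sum()>5:print((a,b),(x0,x1),k.sum(),"minz",np.percentile(P[k,2],2).round(1))
E
```

```text
61607
(40, 50) (-90, -75) 3415 minz 63.8
(40, 50) (-75, -64) 2934 minz 63.8
(40, 50) (-64, -50) 94 minz 79.8
(50, 60) (-90, -75) 2373 minz 65.1
(50, 60) (-75, -64) 940 minz 76.6
(60, 80) (-90, -75) 11 minz 77.9
(-50, -40) (-90, -75) 4206 minz 66.3
(-50, -40) (-75, -64) 2880 minz 65.2
(-50, -40) (-64, -50) 94 minz 80.4
(-60, -50) (-90, -75) 1119 minz 66.5
(-60, -50) (-75, -64) 510 minz 77.4
```

Emit:
servo_tool:
  deltas: "0.4 4 0.1 4.6 0 0 0;0.4 4 0.1 4.6 0 0 0;0.4 3 0.1 3.5 0 0 0;0.4 0.8 0 1 0 0 0;0.4 0 0 0 0 0 0;0.4 0 0 0 0 0 0"

```text
time_s: 25.95
position: [0.4643, 0.2648, 0.0158]
tool_rot: [[-0.066, 0.996, 0.055], [0.763, 0.086, -0.641], [-0.643, -0.0, -0.766]]
ft_force: [-1.3, 0.5, 0.0]
grip_width: 0.0454
gripper_force: 50.2
```

Emit:
servo_tool:
  deltas: "0.4 0.5 0 0.6 0 0 0;0.4 0 0 0 0 0 0"

```text
time_s: 26.12
position: [0.4643, 0.2648, 0.0151]
tool_rot: [[-0.066, 0.996, 0.056], [0.763, 0.086, -0.641], [-0.643, 0.0, -0.766]]
ft_force: [1.2, -0.4, -1.4]
grip_width: 0.0453
gripper_force: 50.2
```

Emit:
servo_tool:
  deltas: "0.4 0.4 0 0.5 0 0 0;0.4 0 0 0 0 0 0"

```text
time_s: 26.28
position: [0.4642, 0.2648, 0.0144]
tool_rot: [[-0.066, 0.996, 0.055], [0.763, 0.086, -0.641], [-0.643, 0.0, -0.766]]
ft_force: [0.3, -0.3, -0.2]
grip_width: 0.0454
gripper_force: 50.2
```

Emit:
servo_tool:
  deltas: "0.4 0.4 0 0.5 0 0 0;0.4 0 0 0 0 0 0"

```text
time_s: 26.45
position: [0.4642, 0.2647, 0.0137]
tool_rot: [[-0.066, 0.996, 0.055], [0.763, 0.086, -0.641], [-0.643, -0.0, -0.766]]
ft_force: [-0.2, 1.0, -1.3]
grip_width: 0.0454
gripper_force: 50.2
```

Emit:
servo_tool:
  deltas: "0.4 0.3 0 0.4 0 0 0;0.4 0 0 0 0 0 0"

```text
time_s: 26.62
position: [0.4643, 0.2647, 0.0133]
tool_rot: [[-0.066, 0.996, 0.055], [0.763, 0.086, -0.641], [-0.643, 0.0, -0.766]]
ft_force: [0.4, -1.0, 0.2]
grip_width: 0.0455
gripper_force: 50.3
```

Emit:
servo_tool:
  deltas: "0.4 0.4 0 0.4 0 0 0;0.4 0 0 0 0 0 0"

```text
time_s: 26.78
position: [0.4643, 0.2647, 0.0133]
tool_rot: [[-0.066, 0.996, 0.056], [0.762, 0.086, -0.641], [-0.644, 0.0, -0.765]]
ft_force: [-0.3, 0.7, 4.9]
grip_width: 0.0454
gripper_force: 50.8
```

Contact; release, back away and check.

Emit:
servo_tool:
  deltas: "0.62 0 0 0 0 0 0;0.62 0 0 0 0 0 0;0.62 0 0 0 0 0 0;0.62 0 0 -10 0 0 0;0.62 0 0 -20 0 0 0;0.62 0 0 -40 0 0 0;0.62 0 0 -40 0 0 0;0.62 0 0 -40 0 0 0"

```text
time_s: 27.45
position: [0.4553, 0.3622, 0.1296]
tool_rot: [[-0.066, 0.996, 0.055], [0.763, 0.086, -0.64], [-0.643, -0.001, -0.766]]
ft_force: [1.8, 0.5, 0.6]
grip_width: 0.0527
gripper_force: 0.0
```

Emit:
servo_tool:
  deltas: "0.62 0 0 -40 0 0 0;0.62 0 0 -20 0 0 0;0.62 0 0 0 0 0 0;0.62 0 0 0 0 0 0"

```text
time_s: 27.78
position: [0.4523, 0.4, 0.1738]
tool_rot: [[-0.066, 0.996, 0.057], [0.763, 0.087, -0.64], [-0.643, 0.001, -0.766]]
ft_force: [0.7, -1.2, -1.6]
grip_width: 0.0527
gripper_force: 0.0
```

```bash
python3 - <<'E'
from g import *
from fit import *; import cv2
print(st()[0],st()[2]["ft_force"],st()[2]["time_s"])
p=env.get_image("wrist");w=cloud(p)*1000;c=colors(p["img"])["orange"]
P=(w-TO)@fr(TY)
for l in(-78,2,84):
    Q=P[c&(abs(P[...,1]-l)<32)&(P[...,2]>28)&(abs(P[...,0])<90)];r=rect(Q/1000);print(l,len(Q),r,np.percentile(Q[:,2],[10,50,95]).round(1))
s=env.get_image("scene");a=np.load("scene0.npz")["img"]
M=[466,-4.8,np.radians(1.4)]
for n,q in(("wrist",p),("scene",s)):
    w=cloud(q)*1000;L=loc(w.reshape(-1,3),M).reshape(w.shape);x,y,z=L[...,0],L[...,1],L[...,2]
    h=cv2.cvtColor(q["img"],cv2.COLOR_RGB2HSV).astype(int)
    R=L[((h[...,0]<4)|(h[...,0]>172))&(h[...,1]>130)&(x>-90)&(x<5)&(y>40)&(y<100)&(z>25)&(z<90)]
    O=L[colors(q["img"])["orange"]&(x>-60)&(x<150)&(abs(y)<35)&(z>20)&(z<140)]
    print(n,"red",np.percentile(R,[3,50],axis=0).round(1).tolist() if len(R) else 0,"mag orange",len(O),np.percentile(O,[2,50,98],axis=0).round(1).tolist() if len(O) else 0)
cv2.imwrite("pics/end.png",s["img"][:,:,::-1])
E
```

```text
[452.29241412 399.98361263 173.84663135] [ 0.7151457  -1.19818455 -1.55649219] 27.7833
-78 1111 [array([  0.6, -75.2]), array([ 45.1, 127.7]), np.float64(89.6)] [34.4 36.9 37.7]
2 2080 [array([0.5, 1.5]), array([ 43.9, 128.3]), np.float64(89.5)] [36.  37.  37.8]
84 2348 [array([-2.5, 83.6]), array([ 44.8, 129.8]), np.float64(89.1)] [34.6 37.  37.8]
wrist red [[-71.0, 48.4, 38.0], [-69.3, 67.6, 57.1]] mag orange 75 [[3.5, -7.2, 69.2], [5.9, 5.8, 71.7], [11.4, 20.7, 72.7]]
scene red [[-69.5, 51.8, 42.0], [-63.0, 80.1, 68.1]] mag orange 0 0
```

View pics/end.png

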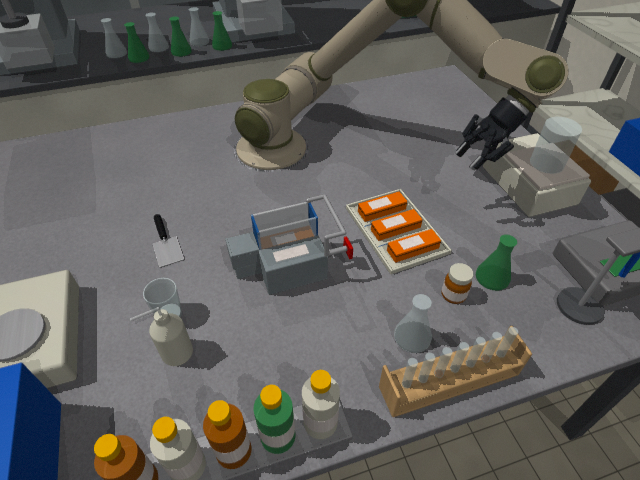

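The picture shows three cassettes flat in the tray around (397,225), the pad sprung out at (348,247), the third cassette inside the magazine at the slot, and everything else where it was.

```bash
python3 -c "
from rig import env
print(env.close_job())"
```

```text
the job is handed in; nothing more can be done
None
```

The job is handed in at about 28 s: the tray holds three cassettes lying flat, the third magazine cassette is still inside with the ejector sprung back, and the final picture shows the other objects where they were.

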